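Line up the sediment sample jars by size for the overview picture

TASK

Line the four sediment sample jars up for the overview picture, one upright in the middle of each black pad of the row, in order of size: the smallest on the pad next to the stepped scale block, then ever larger, the largest at the far end. Do not knock any jar over on the way, and leave the glass dish that stands among them where it is.

Things in the scene. Friction and masses are not known exactly. Their poses are not given: they have to be found in the camera images.
- jar_small: The smallest of four alike sample jars: upright clear plastic cylinder with dark sediment in its lower half and a plain white screw cap, 34 mm in diameter over its whole height (cap included), 48 mm high, stands loose on the table; grip it anywhere on its side. Origin: centre of the underside, z up.
- jar_medium: The second smallest of four alike sample jars: upright clear plastic cylinder with dark sediment in its lower half and a plain white screw cap, 42 mm in diameter over its whole height (cap included), 62 mm high, stands loose on the table; grip it anywhere on its side. Origin: centre of the underside, z up.
- jar_large: The second largest of four alike sample jars: upright clear plastic cylinder with dark sediment in its lower half and a plain white screw cap, 50 mm in diameter over its whole height (cap included), 78 mm high, stands loose on the table; grip it anywhere on its side. Origin: centre of the underside, z up.
- jar_largest: The largest of four alike sample jars: upright clear plastic cylinder with dark sediment in its lower half and a plain white screw cap, 58 mm in diameter over its whole height (cap included), 96 mm high, stands loose on the table; grip it anywhere on its side. Origin: centre of the underside, z up.
- pad_a: One of four identical fixed black rubber pads, flat discs 66 mm across, 4 mm thick, in a straight row, 80 mm centre to centre, on a white board (10 mm thick, 85 x 480 mm) beyond the jars. Its letter says nothing about its place in the row: the pads are mixed at every start. Origin: centre of the underside; the top face a jar stands on is 4 mm above it, 14 mm above the table. z up.
- pad_b: One of four identical fixed black rubber pads, flat discs 66 mm across, 4 mm thick, in a straight row, 80 mm centre to centre, on a white board (10 mm thick, 85 x 480 mm) beyond the jars. Its letter says nothing about its place in the row: the pads are mixed at every start. Origin: centre of the underside; the top face a jar stands on is 4 mm above it, 14 mm above the table. z up.
- pad_c: One of four identical fixed black rubber pads, flat discs 66 mm across, 4 mm thick, in a straight row, 80 mm centre to centre, on a white board (10 mm thick, 85 x 480 mm) beyond the jars. Its letter says nothing about its place in the row: the pads are mixed at every start. Origin: centre of the underside; the top face a jar stands on is 4 mm above it, 14 mm above the table. z up.
- pad_d: One of four identical fixed black rubber pads, flat discs 66 mm across, 4 mm thick, in a straight row, 80 mm centre to centre, on a white board (10 mm thick, 85 x 480 mm) beyond the jars. Its letter says nothing about its place in the row: the pads are mixed at every start. Origin: centre of the underside; the top face a jar stands on is 4 mm above it, 14 mm above the table. z up.
- scale_block: Fixed scale block: black-white-black staircase of three steps, 40 x 40 mm, 60 mm high, on the white board in line with the pads, 85 mm from the centre of the nearest pad. It stands at either end of the row, changing from start to start (at the other end lies a flat grey card 3 mm thick). Origin: centre of its underside, 10 mm above the table.
- dish: Bystander: empty shallow round glass dish, 52 mm in diameter, 15 mm high, loose on the table among the jars (a roll of tape 50 mm across and 19 mm high stands among them too; neighbours' centres are at least 100 mm apart). To be left where it is. Origin: centre of the underside.
Not all that is in view belongs to the job. Leave any pink or yellow look-alike of the jar_small alone.

How it is judged:
At the end, for the whole second after the job is handed in: Each jar stands upright (within 0.08 rad) and at rest on its own pad, its centre within 12 mm of the pad's centre, sizes growing from the scale block outwards: smallest on the pad nearest the block, largest on the farthest ((horizontal distance between jar_small and pad_a below 0.012 m or horizontal distance between jar_small and pad_b below 0.012 m or horizontal distance between jar_small and pad_c below 0.012 m or horizontal distance between jar_small and pad_d below 0.012 m) and horizontal distance between jar_small and scale_block between 0.06 and 0.11 m and height (world z) of jar_small between 0.01 and 0.018 m and angle between each of jar_small, jar_medium, jar_large, jar_largest's own z axis and vertical below 0.08 rad and linear speed of each of jar_small, jar_medium, jar_large, jar_largest below 0.02 m/s and angular speed of each of jar_small, jar_medium, jar_large, jar_largest below 0.2 rad/s and (horizontal distance between jar_medium and pad_a below 0.012 m or horizontal distance between jar_medium and pad_b below 0.012 m or horizontal distance between jar_medium and pad_c below 0.012 m or horizontal distance between jar_medium and pad_d below 0.012 m) and horizontal distance between jar_medium and scale_block between 0.14 and 0.19 m and height (world z) of jar_medium between 0.01 and 0.018 m and (horizontal distance between jar_large and pad_a below 0.012 m or horizontal distance between jar_large and pad_b below 0.012 m or horizontal distance between jar_large and pad_c below 0.012 m or horizontal distance between jar_large and pad_d below 0.012 m) and horizontal distance between jar_large and scale_block between 0.22 and 0.27 m and height (world z) of jar_large between 0.01 and 0.018 m and (horizontal distance between jar_largest and pad_a below 0.012 m or horizontal distance between jar_largest and pad_b below 0.012 m or horizontal distance between jar_largest and pad_c below 0.012 m or horizontal distance between jar_largest and pad_d below 0.012 m) and horizontal distance between jar_largest and scale_block between 0.3 and 0.35 m and height (world z) of jar_largest between 0.01 and 0.018 m); the robot touches nothing.
It fails at once if a jar is knocked over (tilted by more than 0.7 rad) (angle between any of jar_small, jar_medium, jar_large, jar_largest's own z axis and vertical above 0.7 rad).
It fails at once if the glass dish is moved by more than 25 mm (distance of dish from where it was at the start of the episode above 0.025 m).
It also fails if it takes over 106 s, if anything falls off the work surface, if the arm or the gripper's body presses on something with over 40 N, if the wrist force passes 120 N, or if a joint passes its speed limit or range.

ROBOT

A 6-joint arm with a two-finger parallel gripper is mounted at the origin on the work surface. World frame = base frame: x ahead of the robot, y to its left, z up, the work surface at z = 0. Lengths are in m, angles in rad, forces in N, time in s.
With the tool pointing down it reaches from about 0.275 to 0.85 m from the base axis. Payload 5.2 kg.
Tool frame: the origin (TCP) lies midway between the tips of the shut fingers; the grasp point (between the pads) lies 19 mm behind it (robot.pinch_z is the distance from the TCP to the grasp point, in m); z points along the fingers, y is the line along which they close (so a half turn about z gives the same grasp; the last joint's range is limited). The gripper opens to 85 mm and grips with 20 to 120 N. Pads are 22 mm wide; open, the fingers measure 114 mm over their backs; the gripper's body (76 mm by 85 mm) begins 54 mm behind the grasp point. The pads swing forward as they close: fully open they stand 13 mm farther back than shut.
Start: joints at [1.122, 0.259, 1.535, -0, 1.348, -0.203], TCP at [0.134, 0.533, 0.231] pointing down, gripper open.
Joint ranges: [-3.14, 3.14], [-0.91, 2.08], [0.19, 2.58], [-1.22, 4.36], [0.22, 2.71], [-3.12, 3.12]. Speed limits (rad/s): [2.57, 2.57, 3.14, 3.14, 3.14, 3.14].

INTERFACE

Orientations are given as a rotation vector (axis times angle).
In Python, from cell import robot, capture gives the robot as it stands.
- The arm moves only by the tool jog_arm, never from a script. Its arguments are lists of equal length, an entry for each row: "dp": the shift along the tool's x, y, z in m, a list of three; "rotation": the turn, a rotation vector about the tool's x, y, z in degrees, a list of three. In form: {"dp": [[x, y, z], ...], "rotation": [[ax, ay, az], ...]}. A call has 1 to 20 rows; each row shifts and turns the commanded pose from where the row before left it, along the tool's axes as they then stand; what a row does not reach is not made up. A row lasts 1/10 s, in which the tool goes at most 50 mm and 8.59 degrees, less where a joint would pass 70% of its speed; a pose out of reach is approached as far as the arm can. A call is refused whole if a number of a shift passes 0.05 or a number of a turn 8.59, either way. A call with a gripper value outside its range is refused whole. "hand" is the opening, from 0 (shut) to 1 (fully open), set as the call begins (left out, the last holds). The fingers move at their own pace and stop on an object; the grip force is fixed at half the most. Time passes only in rows, so rows that do not move let the fingers close. It gives the time, the measured TCP pose, the force, the opening and the grip force at its end, in the units of the state.
- robot.state(): the state, without advancing time (a new reading comes with each control period).
- capture(name): name is "scene" or "top" or "wrist"; returns a dict with "frame" (384x512x3 uint8, red, green, blue), "vertical_fov" (degrees; the focal length in pixels is half the picture's height over the tangent of half this angle, whatever the lens; pixels are square), "cx", "cy" (the principal point, pixels), "T" (4x4, takes a point from camera to world coordinates). Camera axes: x right, y up, looking along -z (the intrinsics and any distortion apply to the point x, -y, -z); pixel columns grow to the right and rows downward; lengths in m; the calibration is good to about 2 mm. A picture is of the moment at which its call begins. There is no depth.
- robot.hand_in(): hands the job in; it is judged then, once.
The state is a dict: "time_s": time; "qpos": joint angles; "joint_velocities": joint speeds; "joint_torque": joint torques, N m; "tool_pos": TCP position; "eef_rot": TCP orientation; "contact_force": force on the tool from outside, world axes, zero at the start; "ft_torque": the same for the moment, N m; "gripper_width": finger opening in m; "grip_force": force on a finger pad.
Only numpy, scipy, OpenCV 4.12 (cv2) and the standard library are available. Lean on these libraries where they do the work, as an engineer would, in place of code of your own. Each camera call takes 0.05 s, during which the arm holds its last target. There are 200 camera calls.

## Working session

There is one attempt and no reset: what is moved stays moved. The work goes in short steps, Python scripts to look and compute and a tool call to move; the robot and the scene stay as the last step left them, time stands still between calls to the robot, and variables do not carry over. Pictures are saved under pics/ and viewed, at most 14 in all, crops included, and the job is handed in when it is done.

Besides the shell and the picture viewer there is one more tool, called after "Call:" in YAML: its name, and indented under it one key for each argument. jog_arm: Moves the arm, as the interface text tells. Its arguments: {"type":"object","properties":{"dp":{"type":"array","items":{"type":"array","items":{"type":"number"}}},"rotation":{"type":"array","items":{"type":"array","items":{"type":"number"}}},"hand":{"type":"number"}},"required":["dp","rotation"]}

```bash
mkdir -p pics; ls
python3 - <<'E'
from cell import robot, capture
import cv2,numpy as np,pickle
d={}
for n in ("scene","top","wrist"):
    c=capture(n); d[n]=c
    cv2.imwrite(f"pics/{n}0.png",cv2.cvtColor(c["frame"],cv2.COLOR_RGB2BGR))
    print(n,{k:v for k,v in c.items() if k!="frame"})
pickle.dump(d,open("d0.pkl","wb"))
print(robot.state())
E
```

```text
pics
scene {'vertical_fov': 46.015037129741835, 'cx': 262.26537853058704, 'cy': 194.68191913822056, 'T': array([[-0.41972423, -0.66283166,  0.62006916,  1.29160646],
       [ 0.90764638, -0.30417712,  0.28923057,  0.35423119],
       [-0.00310033,  0.68420061,  0.72928726,  0.91233646],
       [ 0.        ,  0.        ,  0.        ,  1.        ]])}
top {'vertical_fov': 47.34169540762709, 'cx': 250.45550346438148, 'cy': 190.46378551058356, 'T': array([[ 9.46842800e-03,  9.94904120e-01, -1.00379979e-01,
         4.44101275e-01],
       [-9.99953588e-01,  9.59936332e-03,  8.21454355e-04,
        -1.69908047e-02],
       [ 1.78085221e-03,  1.00367542e-01,  9.94948835e-01,
         9.87655199e-01],
       [ 0.00000000e+00,  0.00000000e+00,  0.00000000e+00,
         1.00000000e+00]])}
wrist {'vertical_fov': 68.22263061477165, 'cx': 253.48522558132268, 'cy': 193.82182709805923, 'T': array([[ 0.2431405 , -0.93427729, -0.26078466,  0.06569937],
       [ 0.96998828,  0.23354225,  0.06768121,  0.54893407],
       [-0.00232879, -0.26941411,  0.96302161,  0.37387869],
       [ 0.        ,  0.        ,  0.        ,  1.        ]])}
{'time_s': 0.15, 'qpos': array([ 1.12222294e+00,  2.59186167e-01,  1.53581549e+00,  2.41530218e-05,
        1.34798546e+00, -2.02826104e-01]), 'joint_velocities': array([-0.00083803, -0.00096095, -0.0058274 ,  0.00089627, -0.00094019,
       -0.00045301]), 'joint_torque': array([ 2.72442019e-03, -4.46385849e+01, -2.90817708e+01, -1.29798082e-04,
        8.24375020e-03, -5.28066278e-05]), 'tool_pos': array([0.13361553, 0.53312253, 0.23066647]), 'eef_rot': array([-3.84999160e-01, -3.11744003e+00,  2.06311205e-03]), 'contact_force': array([-0.87074525,  0.012331  ,  1.24653986]), 'ft_torque': array([-0.01886922,  0.0256907 , -0.01103708]), 'grip_force': 0.0, 'gripper_width': 0.08562659453923865}
```

```bash
cd pics; python3 -c "
import cv2
for n in ('top','scene'):
    cv2.imwrite(n+'0b.png',cv2.resize(cv2.imread(n+'0.png'),(800,600),interpolation=cv2.INTER_CUBIC))"
```

```text
(no output)
```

View pics/top0b.png

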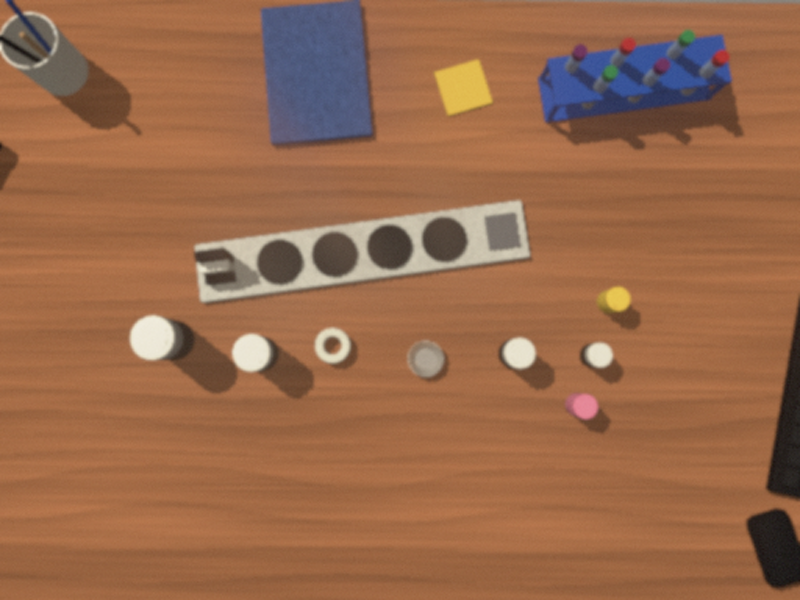

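View pics/scene0b.png

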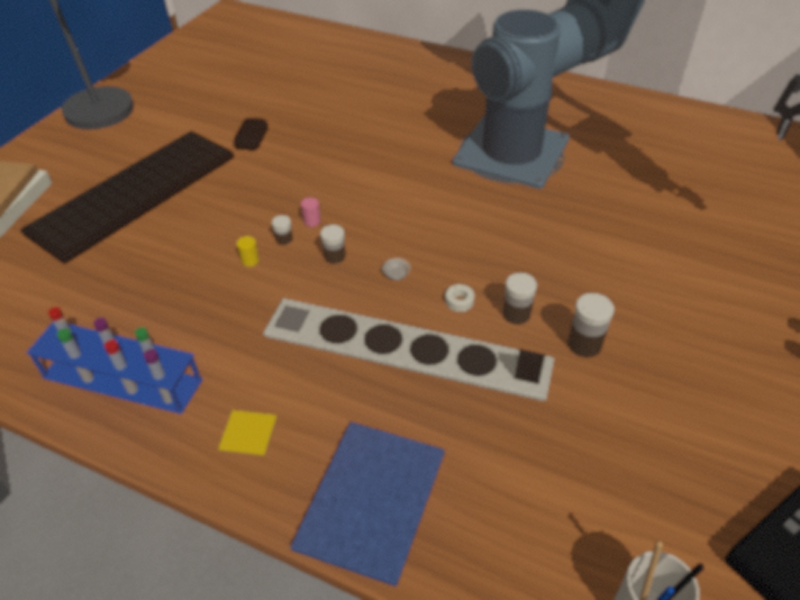

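The top view shows, left to right (+y to −y): largest (152,338), large (252,352), tape, dish (426,358), medium (519,352) and small (599,355). The yellow and pink look-alikes are near the small one. The scale block is at the left end of the board (215,265), and the pads are at (280,262), (335,254), (390,246) and (445,239). Next I'll measure these from both views.

```bash
cat > h.py <<'E'
import numpy as np,cv2
def ray(c,u,v):
    f=192/np.tan(np.radians(c["vertical_fov"])/2); T=c["T"]
    d=T[:3,:3]@np.array([(u-c["cx"])/f,-(v-c["cy"])/f,-1]); return T[:3,3],d/np.linalg.norm(d)
def tri(obs):
    A=0;b=0;R=[]
    for c,u,v in obs:
        o,d=ray(c,u,v);P=np.eye(3)-np.outer(d,d);A=A+P;b=b+P@o;R.append((P,o))
    p=np.linalg.solve(A,b); return p,max(np.linalg.norm(P@(p-o)) for P,o in R)
def proj(c,p):
    f=192/np.tan(np.radians(c["vertical_fov"])/2);T=c["T"];q=T[:3,:3].T@(np.asarray(p)-T[:3,3])
    return np.array([c["cx"]+f*q[0]/-q[2],c["cy"]-f*q[1]/-q[2]])
def blob(c,u,v,dark,r=26):
    "connected component of dark / white-ish pixels at seed; returns centroid, size"
    h=c["frame"].astype(int); m=(h.max(2)<105)&(h.max(2)-h.min(2)<40) if dark else (h.min(2)>150)
    n,l,s,ce=cv2.connectedComponentsWithStats(m.astype(np.uint8),connectivity=4)
    k=l[int(round(v)),int(round(u))]; return ce[k],s[k]
E
python3 - <<'E'
from h import *;import pickle
d=pickle.load(open("d0.pkl","rb"));s=1.5625  # 512*s=800, 384*s=600
T=d["top"];S=d["scene"]
pt=[(280,262),(335,254),(390,246),(445,239)];ps=[(477,360),(430,349),(384,339),(338,328)]
for a,b in zip(pt,ps):
    (x,i),(y,j)=blob(T,a[0]/s,a[1]/s,1),blob(S,b[0]/s,b[1]/s,1)
    p,e=tri([(T,*x),(S,*y)]);print("pad",p.round(4),round(e,4),x.round(1),i[2:],y.round(1),j[2:])
jt=dict(small=(599,355),medium=(519,352),large=(252,352),largest=(152,338));js=dict(small=(282,222),medium=(332,232),large=(521,283),largest=(594,303))
for n in jt:
    a,b=jt[n],js[n];(x,i),(y,j)=blob(T,a[0]/s,a[1]/s-1,0),blob(S,b[0]/s,b[1]/s,0)
    p,e=tri([(T,*x),(S,*y)]);print(n,p.round(4),round(e,4),x.round(1),i,y.round(1),j)
r=4
def crop(c,u0,u1,v0,v1,z): return cv2.resize(c["frame"][v0:v1,u0:u1,::-1],None,fx=z,fy=z,interpolation=cv2.INTER_CUBIC)
a=crop(T,75,405,185,275,2.4);b=crop(S,165,405,110,235,3.3)
w=792;a=cv2.resize(a,(w,int(a.shape[0]*w/a.shape[1])));b=cv2.resize(b,(480*1,250))
cv2.imwrite("pics/c1.png",a)
E
```

```text
pad [0.5929 0.1455 0.0111] 0.0016 [178.8 167.3] [ 27  27 583] [304.8 230. ] [ 25  19 380]
pad [0.6044 0.0664 0.0112] 0.0013 [213.9 162.6] [ 27  27 573] [274.4 223.2] [ 24  19 366]
pad [ 0.6162 -0.0129  0.0112] 0.0014 [249.2 157.8] [ 28  27 589] [244.8 216.6] [ 24  18 346]
pad [ 0.6282 -0.0919  0.0113] 0.0011 [284.1 152.9] [ 27  27 580] [216.  210.2] [ 23  18 335]
small [ 0.4631 -0.302   0.0463] 0.0016 [383.5 226.7] [376 220  16  15 192] [179.8 141.9] [175 139  10   7  51]
medium [ 0.4645 -0.1896  0.0593] 0.0017 [332.2 225.4] [323 216  20  20 297] [212.5 149.3] [207 145  12  10  95]
large [0.4611 0.1704 0.0747] 0.0016 [160.3 225.3] [149 214  24  24 451] [333.6 181.9] [325 176  17  14 176]
largest [0.4793 0.297  0.0922] 0.0016 [ 96.9 215.6] [ 83 202  28  28 624] [380.8 196.7] [370 189  22  18 284]
```

Call:
jog_arm:
  dp:
    - [0, 0, 0]
    - [0, 0, 0]
    - [0, 0, 0]
    - [0, 0, 0]
    - [0, 0, 0]
    - [0, 0, 0]
    - [0, 0, 0]
    - [0, 0, 0]
    - [0, 0, 0]
  rotation:
    - [0, 0, 8.45]
    - [0, 0, 8.45]
    - [0, 0, 8.45]
    - [0, 0, 8.45]
    - [0, 0, 8.45]
    - [0, 0, 8.45]
    - [0, 0, 8.45]
    - [0, 0, 8.45]
    - [0, 0, 0]
  hand: 0.7

```text
time_s: 1.05
tool_pos: [0.1337, 0.5333, 0.231]
eef_rot: [2.056, 2.375, -0.001]
contact_force: [0.3, -1.0, -0.1]
gripper_width: 0.0598
grip_force: 0.0
```

```bash
cat >> h.py <<'E'
from scipy.spatial.transform import Rotation as Ro
def go(st,p,z):
    "tool-axis shift and yaw error to bring TCP to p at height z"
    R=Ro.from_rotvec(st["eef_rot"]).as_matrix()
    print("t",st["time_s"],"pos",st["tool_pos"].round(4),"yaw",np.degrees(np.arctan2(R[1,1],R[0,1])).round(2),"tilt",np.degrees(np.arccos(-R[2,2])).round(2),
      "w",round(st["gripper_width"],4),"shift mm",(1e3*R.T@(np.array([p[0],p[1],z])-st["tool_pos"])).round(1))
J=dict(small=(.4631,-.302),medium=(.4645,-.1896),large=(.4611,.1704),largest=(.4793,.297))
P=dict(small=(.5929,.1455),medium=(.6044,.0664),large=(.6162,-.0129),largest=(.6282,-.0919))
E
python3 - <<'E'
from h import *; from cell import robot
go(robot.state(),J["small"],.231)
E
```

```text
t 1.05 pos [0.1337 0.5333 0.231 ] yaw 8.24 tilt 0.05 w 0.0598 shift mm [-8.739e+02  2.062e+02  5.000e-01]
```

Call:
jog_arm:
  dp:
    - [-0.0437, 0.0103, 0]
    - [-0.0437, 0.0103, 0]
    - [-0.0437, 0.0103, 0]
    - [-0.0437, 0.0103, 0]
    - [-0.0437, 0.0103, 0]
    - [-0.0437, 0.0103, 0]
    - [-0.0437, 0.0103, 0]
    - [-0.0437, 0.0103, 0]
    - [-0.0437, 0.0103, 0]
    - [-0.0437, 0.0103, 0]
    - [-0.0437, 0.0103, 0]
    - [-0.0437, 0.0103, 0]
    - [-0.0437, 0.0103, 0]
    - [-0.0437, 0.0103, 0]
    - [-0.0437, 0.0103, 0]
    - [-0.0437, 0.0103, 0]
    - [-0.0437, 0.0103, 0]
    - [-0.0437, 0.0103, 0]
    - [-0.0437, 0.0103, 0]
    - [-0.0437, 0.0103, 0]
  rotation:
    - [0, 0, 0]
    - [0, 0, 0]
    - [0, 0, 0]
    - [0, 0, 0]
    - [0, 0, 0]
    - [0, 0, 0]
    - [0, 0, 0]
    - [0, 0, 0]
    - [0, 0, 0]
    - [0, 0, 0]
    - [0, 0, 0]
    - [0, 0, 0]
    - [0, 0, 0]
    - [0, 0, 0]
    - [0, 0, 0]
    - [0, 0, 0]
    - [0, 0, 0]
    - [0, 0, 0]
    - [0, 0, 0]
    - [0, 0, 0]

```text
time_s: 3.05
tool_pos: [0.4644, -0.3033, 0.231]
eef_rot: [-2.049, -2.381, -0.0]
contact_force: [0.0, 1.5, 0.4]
gripper_width: 0.0597
grip_force: 0.0
```

Run:
```python
from h import *; from cell import robot,capture
c=capture("wrist");go(robot.state(),J["small"],.014)
f=c["frame"][...,::-1].copy()
for n,h in dict(small=.048,medium=.062).items():
    u,v=proj(c,(*J[n],h)).round().astype(int);print(n,u,v)
    cv2.drawMarker(f,(int(u),int(v)),(0,0,255),0,10,1)
cv2.imwrite("pics/w1.png",f)
```

```text
t 3.1 pos [ 0.4665 -0.3102  0.2303] yaw 8.41 tilt 0.29 w 0.0597 shift mm [  9.7  -2.4 216.3]
small 254 173
medium 272 69
```

View pics/w1.png

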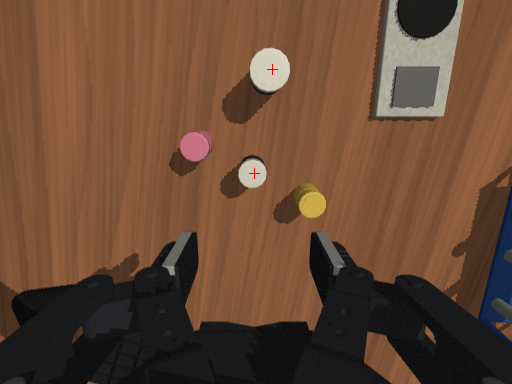

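Call:
jog_arm:
  dp:
    - [0, 0, 0]
    - [0, 0, 0.02]
    - [0, 0, 0.03]
    - [0, 0, 0.03]
    - [0, 0, 0.03]
    - [0, 0, 0.02]
    - [0, 0, 0]
    - [0, 0, 0]
  rotation:
    - [0, 0, 0]
    - [0, 0, 0]
    - [0, 0, 0]
    - [0, 0, 0]
    - [0, 0, 0]
    - [0, 0, 0]
    - [0, 0, 0]
    - [0, 0, 0]

```text
time_s: 3.9
tool_pos: [0.464, -0.3008, 0.1018]
eef_rot: [-2.052, -2.379, -0.0]
contact_force: [-0.3, 0.5, 0.7]
gripper_width: 0.0599
grip_force: 0.0
```

Run:
```python
from h import *; from cell import robot
go(robot.state(),J["small"],.012)
```

```text
t 3.9 pos [ 0.464  -0.3008  0.1018] yaw 8.44 tilt 0.03 w 0.0599 shift mm [-1.1 -1.  89.8]
```

Call:
jog_arm:
  dp:
    - [-0.001, -0.001, 0.015]
    - [0, 0, 0.025]
    - [0, 0, 0.025]
    - [0, 0, 0.015]
    - [0, 0, 0.007]
    - [0, 0, 0.003]
    - [0, 0, 0]
    - [0, 0, 0]
  rotation:
    - [0, 0, 0]
    - [0, 0, 0]
    - [0, 0, 0]
    - [0, 0, 0]
    - [0, 0, 0]
    - [0, 0, 0]
    - [0, 0, 0]
    - [0, 0, 0]

```text
time_s: 4.7
tool_pos: [0.4639, -0.3032, 0.0125]
eef_rot: [2.053, 2.375, -0.0]
contact_force: [0.7, -0.1, -0.0]
gripper_width: 0.0599
grip_force: 0.0
```

Call:
jog_arm:
  dp:
    - [0, 0, 0]
    - [0, 0, 0]
    - [0, 0, 0]
    - [0, 0, 0]
    - [0, 0, 0]
    - [0, 0, 0]
    - [0, 0, 0]
    - [0, 0, 0]
  rotation:
    - [0, 0, 0]
    - [0, 0, 0]
    - [0, 0, 0]
    - [0, 0, 0]
    - [0, 0, 0]
    - [0, 0, 0]
    - [0, 0, 0]
    - [0, 0, 0]
  hand: 0

```text
time_s: 5.5
tool_pos: [0.4636, -0.3031, 0.0122]
eef_rot: [2.054, 2.376, -0.0]
contact_force: [-0.8, 0.5, 6.0]
gripper_width: 0.0328
grip_force: 59.3
```

Run:
```python
from h import *; from cell import robot
go(robot.state(),P["small"],.14)
```

```text
t 5.5 pos [ 0.4636 -0.3031  0.0122] yaw 8.31 tilt 0.08 w 0.0328 shift mm [ 425.1  192.9 -128.1]
```

Call:
jog_arm:
  dp:
    - [0, 0, -0.01]
    - [0, 0, -0.03]
    - [0, 0, -0.04]
    - [0, 0, -0.035]
    - [0, 0, -0.015]
    - [0.015, 0.007, 0]
    - [0.0303, 0.0138, 0]
    - [0.0303, 0.0138, 0]
    - [0.0303, 0.0138, 0]
    - [0.0303, 0.0138, 0]
    - [0.0303, 0.0138, 0]
    - [0.0303, 0.0138, 0]
    - [0.0303, 0.0138, 0]
    - [0.0303, 0.0138, 0]
    - [0.0303, 0.0138, 0]
    - [0.0303, 0.0138, 0]
    - [0.0303, 0.0138, 0]
    - [0.0303, 0.0138, 0]
    - [0.0303, 0.0138, 0]
    - [0.015, 0.007, 0]
  rotation:
    - [0, 0, 0]
    - [0, 0, 0]
    - [0, 0, 0]
    - [0, 0, 0]
    - [0, 0, 0]
    - [0, 0, 0]
    - [0, 0, 0]
    - [0, 0, 0]
    - [0, 0, 0]
    - [0, 0, 0]
    - [0, 0, 0]
    - [0, 0, 0]
    - [0, 0, 0]
    - [0, 0, 0]
    - [0, 0, 0]
    - [0, 0, 0]
    - [0, 0, 0]
    - [0, 0, 0]
    - [0, 0, 0]
    - [0, 0, 0]

```text
time_s: 7.5
tool_pos: [0.592, 0.1483, 0.1398]
eef_rot: [-2.05, -2.377, 0.002]
contact_force: [0.1, 0.1, -0.6]
gripper_width: 0.0328
grip_force: 59.6
```

Call:
jog_arm:
  dp:
    - [0, 0, 0]
    - [0, 0, 0.02]
    - [0, 0, 0.03]
    - [0, 0, 0.02]
    - [0, 0, 0.01]
    - [0, 0, 0]
    - [0, 0, 0]
  rotation:
    - [0, 0, 0]
    - [0, 0, 0]
    - [0, 0, 0]
    - [0, 0, 0]
    - [0, 0, 0]
    - [0, 0, 0]
    - [0, 0, 0]

```text
time_s: 8.2
tool_pos: [0.5936, 0.1443, 0.0619]
eef_rot: [2.055, 2.376, 0.0]
contact_force: [0.8, -0.2, -1.1]
gripper_width: 0.0328
grip_force: 59.7
```

Run:
```python
from h import *; from cell import robot,capture
go(robot.state(),P["small"],.027)
c=capture("wrist");cv2.imwrite("pics/w2.png",c["frame"][...,::-1])
```

```text
t 8.2 pos [0.5936 0.1443 0.0619] yaw 8.28 tilt 0.03 w 0.0328 shift mm [ 1.3 -0.5 34.9]
```

View pics/w2.png

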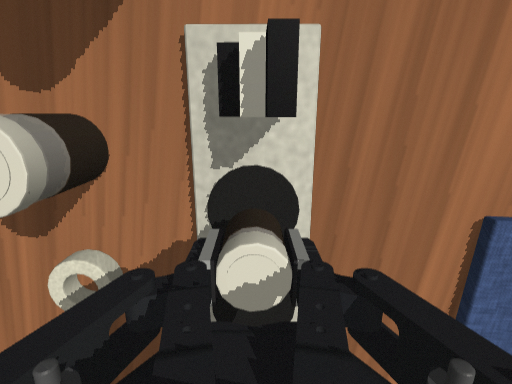

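The jar is held upright above pad 1, with the pad disc around (253,205). Now I'll lower it.

Call:
jog_arm:
  dp:
    - [0, 0, 0.015]
    - [0, 0, 0.01]
    - [0, 0, 0.006]
    - [0, 0, 0.003]
    - [0, 0, 0.001]
    - [0, 0, 0]
    - [0, 0, 0]
  rotation:
    - [0, 0, 0]
    - [0, 0, 0]
    - [0, 0, 0]
    - [0, 0, 0]
    - [0, 0, 0]
    - [0, 0, 0]
    - [0, 0, 0]

```text
time_s: 8.95
tool_pos: [0.5936, 0.1448, 0.0267]
eef_rot: [2.054, 2.376, 0.001]
contact_force: [0.7, 0.8, 0.2]
gripper_width: 0.0329
grip_force: 59.7
```

Call:
jog_arm:
  dp:
    - [0, 0, 0]
    - [0, 0, 0]
    - [0, 0, 0]
    - [0, 0, 0]
    - [0, 0, -0.01]
    - [0, 0, -0.03]
    - [0, 0, -0.04]
    - [0, 0, -0.03]
    - [0, 0, -0.01]
    - [0, 0, 0]
  rotation:
    - [0, 0, 0]
    - [0, 0, 0]
    - [0, 0, 0]
    - [0, 0, 0]
    - [0, 0, 0]
    - [0, 0, 0]
    - [0, 0, 0]
    - [0, 0, 0]
    - [0, 0, 0]
    - [0, 0, 0]
  hand: 0.75

```text
time_s: 9.95
tool_pos: [0.5944, 0.1449, 0.1486]
eef_rot: [2.052, 2.374, 0.005]
contact_force: [-0.1, 0.4, -0.7]
gripper_width: 0.0642
grip_force: 0.0
```

Call:
jog_arm:
  dp:
    - [-0.013, -0.0073, 0]
    - [-0.0261, -0.0146, 0]
    - [-0.0261, -0.0146, 0]
    - [-0.0261, -0.0146, 0]
    - [-0.0261, -0.0146, 0]
    - [-0.0261, -0.0146, 0]
    - [-0.0261, -0.0146, 0]
    - [-0.0261, -0.0146, 0]
    - [-0.0261, -0.0146, 0]
    - [-0.0261, -0.0146, 0]
    - [-0.0261, -0.0146, 0]
    - [-0.0261, -0.0146, 0]
    - [-0.013, -0.0073, 0]
    - [0, 0, 0]
    - [0, 0, 0]
    - [0, 0, 0]
  rotation:
    - [0, 0, 0]
    - [0, 0, 0]
    - [0, 0, 0]
    - [0, 0, 0]
    - [0, 0, 0]
    - [0, 0, 0]
    - [0, 0, 0]
    - [0, 0, 0]
    - [0, 0, 0]
    - [0, 0, 0]
    - [0, 0, 0]
    - [0, 0, 0]
    - [0, 0, 0]
    - [0, 0, 0]
    - [0, 0, 0]
    - [0, 0, 0]

```text
time_s: 11.55
tool_pos: [0.4652, -0.1893, 0.1459]
eef_rot: [-2.053, -2.377, -0.001]
contact_force: [-0.3, 0.9, 0.3]
gripper_width: 0.0641
grip_force: 0.0
```

Run:
```python
from h import *; from cell import robot,capture
go(robot.state(),J["medium"],.022)
c=capture("top");f=c["frame"][...,::-1].copy()
u,v=proj(c,(*P["small"],.06));k,s=blob(c,u,v,0);print((u,v),k,s)
cv2.imwrite("pics/t2.png",cv2.resize(f[110:270,60:420],None,fx=2.2,fy=2.2,interpolation=2))
```

```text
t 11.55 pos [ 0.4652 -0.1893  0.1459] yaw 8.36 tilt 0.07 w 0.0641 shift mm [ -0.4  -0.7 123.9]
(np.float64(174.45293278160642), np.float64(164.07793560668844)) [175.03763441 163.20967742] [168 156  15  15 186]
```

View pics/t2.png

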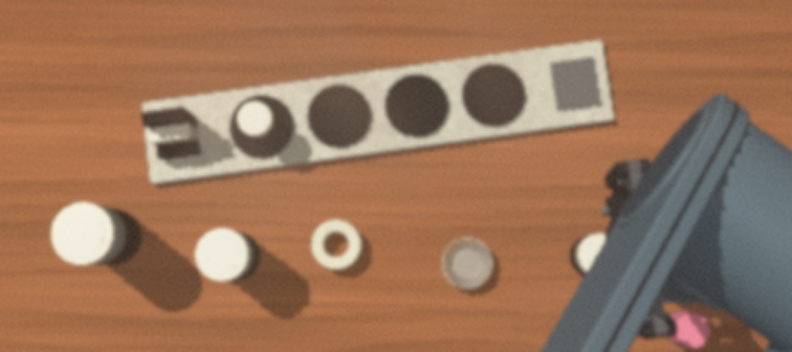

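The small jar stands on pad 1, within about 2 mm of predicted. Medium is next.

Call:
jog_arm:
  dp:
    - [0, 0, 0.015]
    - [0, -0.001, 0.03]
    - [0, 0, 0.03]
    - [0, 0, 0.025]
    - [0, 0, 0.015]
    - [0, 0, 0.005]
    - [0, 0, 0]
    - [0, 0, 0]
  rotation:
    - [0, 0, 0]
    - [0, 0, 0]
    - [0, 0, 0]
    - [0, 0, 0]
    - [0, 0, 0]
    - [0, 0, 0]
    - [0, 0, 0]
    - [0, 0, 0]

```text
time_s: 12.4
tool_pos: [0.465, -0.1905, 0.0271]
eef_rot: [2.053, 2.376, 0.0]
contact_force: [-0.5, 0.4, 0.9]
gripper_width: 0.0642
grip_force: 0.0
```

Call:
jog_arm:
  dp:
    - [0, 0, 0]
    - [0, 0, 0]
    - [0, 0, 0]
    - [0, 0, 0]
    - [0, 0, 0]
    - [0, 0, 0]
    - [0, 0, 0]
  rotation:
    - [0, 0, 0]
    - [0, 0, 0]
    - [0, 0, 0]
    - [0, 0, 0]
    - [0, 0, 0]
    - [0, 0, 0]
    - [0, 0, 0]
  hand: 0

```text
time_s: 13.1
tool_pos: [0.465, -0.191, 0.0276]
eef_rot: [2.053, 2.375, 0.001]
contact_force: [-0.1, 1.1, 6.0]
gripper_width: 0.0405
grip_force: 60.3
```

Run:
```python
from h import *; from cell import robot
go(robot.state(),P["medium"],.14)
```

```text
t 13.1 pos [ 0.465  -0.191   0.0276] yaw 8.31 tilt 0.14 w 0.0405 shift mm [ 234.4  175.4 -112.5]
```

Call:
jog_arm:
  dp:
    - [0, 0, -0.01]
    - [0, 0, -0.03]
    - [0, 0, -0.03]
    - [0, 0, -0.03]
    - [0.0106, 0.008, 0]
    - [0.0212, 0.01595, 0]
    - [0.0212, 0.01595, 0]
    - [0.0212, 0.01595, 0]
    - [0.0212, 0.01595, 0]
    - [0.0212, 0.01595, 0]
    - [0.0212, 0.01595, 0]
    - [0.0212, 0.01595, 0]
    - [0.0212, 0.01595, 0]
    - [0.0212, 0.01595, 0]
    - [0.0212, 0.01595, 0]
    - [0.0106, 0.008, 0]
    - [0, 0, 0.02]
    - [0, 0, 0.03]
    - [0, 0, 0]
    - [0, 0, 0]
  rotation:
    - [0, 0, 0]
    - [0, 0, 0]
    - [0, 0, 0]
    - [0, 0, 0]
    - [0, 0, 0]
    - [0, 0, 0]
    - [0, 0, 0]
    - [0, 0, 0]
    - [0, 0, 0]
    - [0, 0, 0]
    - [0, 0, 0]
    - [0, 0, 0]
    - [0, 0, 0]
    - [0, 0, 0]
    - [0, 0, 0]
    - [0, 0, 0]
    - [0, 0, 0]
    - [0, 0, 0]
    - [0, 0, 0]
    - [0, 0, 0]

```text
time_s: 15.1
tool_pos: [0.6033, 0.0655, 0.0759]
eef_rot: [-2.053, -2.375, 0.002]
contact_force: [1.6, -0.1, -0.7]
gripper_width: 0.0407
grip_force: 60.9
```

Run:
```python
from h import *; from cell import robot
go(robot.state(),P["medium"],.041)
```

```text
t 15.1 pos [0.6033 0.0655 0.0759] yaw 8.31 tilt 0.14 w 0.0407 shift mm [ 0.8  1.3 34.9]
```

Call:
jog_arm:
  dp:
    - [0, 0.001, 0.015]
    - [0, 0, 0.01]
    - [0, 0, 0.006]
    - [0, 0, 0.003]
    - [0, 0, 0.001]
    - [0, 0, 0]
    - [0, 0, 0]
  rotation:
    - [0, 0, 0]
    - [0, 0, 0]
    - [0, 0, 0]
    - [0, 0, 0]
    - [0, 0, 0]
    - [0, 0, 0]
    - [0, 0, 0]

```text
time_s: 15.8
tool_pos: [0.6053, 0.0657, 0.0416]
eef_rot: [2.054, 2.376, 0.0]
contact_force: [-0.4, 0.1, 1.0]
gripper_width: 0.0406
grip_force: 61.1
```

Call:
jog_arm:
  dp:
    - [0, 0, 0]
    - [0, 0, 0]
    - [0, 0, 0]
    - [0, 0, 0]
    - [0, 0, -0.01]
    - [0, 0, -0.03]
    - [0, 0, -0.04]
    - [0, 0, -0.03]
    - [0, 0, -0.01]
    - [0, 0, 0]
  rotation:
    - [0, 0, 0]
    - [0, 0, 0]
    - [0, 0, 0]
    - [0, 0, 0]
    - [0, 0, 0]
    - [0, 0, 0]
    - [0, 0, 0]
    - [0, 0, 0]
    - [0, 0, 0]
    - [0, 0, 0]
  hand: 0.8

```text
time_s: 16.8
tool_pos: [0.6063, 0.0657, 0.1636]
eef_rot: [2.052, 2.374, 0.004]
contact_force: [1.0, -0.5, -0.5]
gripper_width: 0.0684
grip_force: 0.0
```

Call:
jog_arm:
  dp:
    - [0.0103, -0.01055, 0]
    - [0.0206, -0.0211, 0]
    - [0.0206, -0.0211, 0]
    - [0.0206, -0.0211, 0]
    - [0.0206, -0.0211, 0]
    - [0.0206, -0.0211, 0]
    - [0.0103, -0.01055, 0]
    - [0, 0, 0]
    - [0, 0, 0]
    - [0, 0, 0]
  rotation:
    - [0, 0, 0]
    - [0, 0, 0]
    - [0, 0, 0]
    - [0, 0, 0]
    - [0, 0, 0]
    - [0, 0, 0]
    - [0, 0, 0]
    - [0, 0, 0]
    - [0, 0, 0]
    - [0, 0, 0]
  hand: 1

```text
time_s: 17.8
tool_pos: [0.463, 0.1692, 0.1611]
eef_rot: [2.055, 2.376, 0.0]
contact_force: [-0.4, -0.6, 0.6]
gripper_width: 0.0855
grip_force: 0.0
```

Run:
```python
from h import *; from cell import robot
go(robot.state(),J["large"],.038)
```

```text
t 17.8 pos [0.463  0.1692 0.1611] yaw 8.28 tilt 0.03 w 0.0855 shift mm [  1.6  -1.7 123.1]
```

Call:
jog_arm:
  dp:
    - [0.001, -0.002, 0.015]
    - [0, 0, 0.03]
    - [0, 0, 0.03]
    - [0, 0, 0.025]
    - [0, 0, 0.015]
    - [0, 0, 0.007]
    - [0, 0, 0]
    - [0, 0, 0]
  rotation:
    - [0, 0, 0]
    - [0, 0, 0]
    - [0, 0, 0]
    - [0, 0, 0]
    - [0, 0, 0]
    - [0, 0, 0]
    - [0, 0, 0]
    - [0, 0, 0]

```text
time_s: 18.6
tool_pos: [0.4608, 0.1702, 0.0398]
eef_rot: [2.055, 2.376, 0.001]
contact_force: [0.6, 0.5, 0.4]
gripper_width: 0.0853
grip_force: 0.0
```

Call:
jog_arm:
  dp:
    - [0, 0, 0]
    - [0, 0, 0]
    - [0, 0, 0]
    - [0, 0, 0]
    - [0, 0, 0]
    - [0, 0, 0]
    - [0, 0, 0]
    - [0, 0, 0]
  rotation:
    - [0, 0, 0]
    - [0, 0, 0]
    - [0, 0, 0]
    - [0, 0, 0]
    - [0, 0, 0]
    - [0, 0, 0]
    - [0, 0, 0]
    - [0, 0, 0]
  hand: 0

```text
time_s: 19.4
tool_pos: [0.4605, 0.1705, 0.0403]
eef_rot: [2.053, 2.376, 0.002]
contact_force: [0.3, 0.9, 5.9]
gripper_width: 0.0489
grip_force: 61.6
```

Run:
```python
from h import *; from cell import robot
go(robot.state(),P["large"],.15)
```

```text
t 19.4 pos [0.4605 0.1705 0.0403] yaw 8.33 tilt 0.1 w 0.0489 shift mm [-204.1  127.7 -109.5]
```

Call:
jog_arm:
  dp:
    - [0, 0, -0.01]
    - [0, 0, -0.03]
    - [0, 0, -0.04]
    - [0, 0, -0.03]
    - [-0.0102, 0.0064, 0]
    - [-0.0204, 0.01277, 0]
    - [-0.0204, 0.01277, 0]
    - [-0.0204, 0.01277, 0]
    - [-0.0204, 0.01277, 0]
    - [-0.0204, 0.01277, 0]
    - [-0.0204, 0.01277, 0]
    - [-0.0204, 0.01277, 0]
    - [-0.0204, 0.01277, 0]
    - [-0.0204, 0.01277, 0]
    - [-0.0102, 0.0064, 0]
    - [0, 0, 0.02]
    - [0, 0, 0.025]
    - [0, 0, 0.015]
    - [0, 0, 0]
    - [0, 0, 0]
  rotation:
    - [0, 0, 0]
    - [0, 0, 0]
    - [0, 0, 0]
    - [0, 0, 0]
    - [0, 0, 0]
    - [0, 0, 0]
    - [0, 0, 0]
    - [0, 0, 0]
    - [0, 0, 0]
    - [0, 0, 0]
    - [0, 0, 0]
    - [0, 0, 0]
    - [0, 0, 0]
    - [0, 0, 0]
    - [0, 0, 0]
    - [0, 0, 0]
    - [0, 0, 0]
    - [0, 0, 0]
    - [0, 0, 0]
    - [0, 0, 0]

```text
time_s: 21.4
tool_pos: [0.6153, -0.0128, 0.0889]
eef_rot: [-2.054, -2.376, 0.001]
contact_force: [-0.3, -0.4, -1.7]
gripper_width: 0.0488
grip_force: 62.8
```

Run:
```python
from h import *; from cell import robot
go(robot.state(),P["large"],.0545)
```

```text
t 21.4 pos [ 0.6153 -0.0128  0.0889] yaw 8.32 tilt 0.08 w 0.0488 shift mm [-0.3  0.9 34.4]
```

Call:
jog_arm:
  dp:
    - [0, 0.001, 0.015]
    - [0, 0, 0.01]
    - [0, 0, 0.006]
    - [0, 0, 0.003]
    - [0, 0, 0.0005]
    - [0, 0, 0]
    - [0, 0, 0]
  rotation:
    - [0, 0, 0]
    - [0, 0, 0]
    - [0, 0, 0]
    - [0, 0, 0]
    - [0, 0, 0]
    - [0, 0, 0]
    - [0, 0, 0]

```text
time_s: 22.1
tool_pos: [0.617, -0.0129, 0.0551]
eef_rot: [2.054, 2.376, 0.0]
contact_force: [0.2, -0.8, -1.8]
gripper_width: 0.049
grip_force: 63.2
```

Call:
jog_arm:
  dp:
    - [0, 0, 0]
    - [0, 0, 0]
    - [0, 0, 0]
    - [0, 0, 0]
    - [0, 0, 0]
    - [0, 0, -0.01]
    - [0, 0, -0.03]
    - [0, 0, -0.04]
    - [0, 0, -0.035]
    - [0, 0, -0.01]
    - [0, 0, 0]
  rotation:
    - [0, 0, 0]
    - [0, 0, 0]
    - [0, 0, 0]
    - [0, 0, 0]
    - [0, 0, 0]
    - [0, 0, 0]
    - [0, 0, 0]
    - [0, 0, 0]
    - [0, 0, 0]
    - [0, 0, 0]
    - [0, 0, 0]
  hand: 0.9

```text
time_s: 23.2
tool_pos: [0.618, -0.013, 0.1826]
eef_rot: [2.051, 2.373, 0.004]
contact_force: [0.2, 0.3, -0.2]
gripper_width: 0.077
grip_force: 0.0
```

Call:
jog_arm:
  dp:
    - [0.0126, -0.0035, 0]
    - [0.0251, -0.007, 0]
    - [0.0251, -0.007, 0]
    - [0.0251, -0.007, 0]
    - [0.0251, -0.007, 0]
    - [0.0251, -0.007, 0]
    - [0.0251, -0.007, 0]
    - [0.0251, -0.007, 0]
    - [0.0251, -0.007, 0]
    - [0.0251, -0.007, 0]
    - [0.0251, -0.007, 0]
    - [0.0251, -0.007, 0]
    - [0.0251, -0.007, 0]
    - [0.0126, -0.0035, 0]
    - [0, 0, 0]
    - [0, 0, 0]
    - [0, 0, 0]
  rotation:
    - [0, 0, 0]
    - [0, 0, 0]
    - [0, 0, 0]
    - [0, 0, 0]
    - [0, 0, 0]
    - [0, 0, 0]
    - [0, 0, 0]
    - [0, 0, 0]
    - [0, 0, 0]
    - [0, 0, 0]
    - [0, 0, 0]
    - [0, 0, 0]
    - [0, 0, 0]
    - [0, 0, 0]
    - [0, 0, 0]
    - [0, 0, 0]
    - [0, 0, 0]
  hand: 1

```text
time_s: 24.9
tool_pos: [0.4798, 0.296, 0.1794]
eef_rot: [2.056, 2.376, -0.001]
contact_force: [-0.8, 0.2, 0.5]
gripper_width: 0.0854
grip_force: 0.0
```

Run:
```python
from h import *; from cell import robot
go(robot.state(),J["largest"],.056)
```

```text
t 24.9 pos [0.4798 0.296  0.1794] yaw 8.27 tilt 0.05 w 0.0854 shift mm [  1.1  -0.2 123.4]
```

Call:
jog_arm:
  dp:
    - [0.001, 0, 0.015]
    - [0, 0, 0.03]
    - [0, 0, 0.03]
    - [0, 0, 0.025]
    - [0, 0, 0.015]
    - [0, 0, 0.008]
    - [0, 0, 0]
    - [0, 0, 0]
  rotation:
    - [0, 0, 0]
    - [0, 0, 0]
    - [0, 0, 0]
    - [0, 0, 0]
    - [0, 0, 0]
    - [0, 0, 0]
    - [0, 0, 0]
    - [0, 0, 0]

```text
time_s: 25.7
tool_pos: [0.4801, 0.2977, 0.0575]
eef_rot: [2.055, 2.375, 0.001]
contact_force: [-0.0, -0.5, 0.3]
gripper_width: 0.0856
grip_force: 0.0
```

Call:
jog_arm:
  dp:
    - [0, 0, 0]
    - [0, 0, 0]
    - [0, 0, 0]
    - [0, 0, 0]
    - [0, 0, 0]
    - [0, 0, 0]
    - [0, 0, 0]
    - [0, 0, 0]
  rotation:
    - [0, 0, 0]
    - [0, 0, 0]
    - [0, 0, 0]
    - [0, 0, 0]
    - [0, 0, 0]
    - [0, 0, 0]
    - [0, 0, 0]
    - [0, 0, 0]
  hand: 0

```text
time_s: 26.5
tool_pos: [0.4798, 0.2982, 0.0581]
eef_rot: [2.054, 2.376, 0.002]
contact_force: [-1.9, -1.0, 6.3]
gripper_width: 0.0569
grip_force: 63.1
```

Run:
```python
from h import *; from cell import robot
go(robot.state(),P["largest"],.18)
```

```text
t 26.5 pos [0.4798 0.2982 0.0581] yaw 8.33 tilt 0.1 w 0.0569 shift mm [-407.5   90.5 -121.9]
```

Call:
jog_arm:
  dp:
    - [0, 0, -0.01]
    - [0, 0, -0.03]
    - [0, 0, -0.04]
    - [0, 0, -0.035]
    - [0, 0, -0.015]
    - [-0.0156, 0.0035, 0]
    - [-0.0313, 0.00696, 0]
    - [-0.0313, 0.00696, 0]
    - [-0.0313, 0.00696, 0]
    - [-0.0313, 0.00696, 0]
    - [-0.0313, 0.00696, 0]
    - [-0.0313, 0.00696, 0]
    - [-0.0313, 0.00696, 0]
    - [-0.0313, 0.00696, 0]
    - [-0.0313, 0.00696, 0]
    - [-0.0313, 0.00696, 0]
    - [-0.0313, 0.00696, 0]
    - [-0.0313, 0.00696, 0]
    - [-0.0156, 0.0035, 0]
    - [0, 0, 0]
  rotation:
    - [0, 0, 0]
    - [0, 0, 0]
    - [0, 0, 0]
    - [0, 0, 0]
    - [0, 0, 0]
    - [0, 0, 0]
    - [0, 0, 0]
    - [0, 0, 0]
    - [0, 0, 0]
    - [0, 0, 0]
    - [0, 0, 0]
    - [0, 0, 0]
    - [0, 0, 0]
    - [0, 0, 0]
    - [0, 0, 0]
    - [0, 0, 0]
    - [0, 0, 0]
    - [0, 0, 0]
    - [0, 0, 0]
    - [0, 0, 0]

```text
time_s: 28.5
tool_pos: [0.6274, -0.0941, 0.1854]
eef_rot: [-2.057, -2.372, 0.002]
contact_force: [0.4, 0.1, -1.8]
gripper_width: 0.0567
grip_force: 64.5
```

Call:
jog_arm:
  dp:
    - [0, 0, 0]
    - [0, 0, 0.02]
    - [0, 0, 0.03]
    - [0, 0, 0.02]
    - [0, 0, 0.01]
    - [0, 0, 0]
    - [0, 0, 0]
  rotation:
    - [0, 0, 0]
    - [0, 0, 0]
    - [0, 0, 0]
    - [0, 0, 0]
    - [0, 0, 0]
    - [0, 0, 0]
    - [0, 0, 0]

```text
time_s: 29.2
tool_pos: [0.6282, -0.0908, 0.1077]
eef_rot: [2.053, 2.377, 0.001]
contact_force: [-0.1, -0.3, -2.4]
gripper_width: 0.0568
grip_force: 64.5
```

Run:
```python
from h import *; from cell import robot
go(robot.state(),P["largest"],.0717)
```

```text
t 29.2 pos [ 0.6282 -0.0908  0.1077] yaw 8.37 tilt 0.06 w 0.0568 shift mm [-1.  -0.2 36. ]
```

Call:
jog_arm:
  dp:
    - [0, 0, 0.015]
    - [0, 0, 0.01]
    - [0, 0, 0.006]
    - [0, 0, 0.003]
    - [0, 0, 0.0015]
    - [0, 0, 0]
    - [0, 0, 0]
  rotation:
    - [0, 0, 0]
    - [0, 0, 0]
    - [0, 0, 0]
    - [0, 0, 0]
    - [0, 0, 0]
    - [0, 0, 0]
    - [0, 0, 0]

```text
time_s: 29.9
tool_pos: [0.628, -0.0916, 0.0722]
eef_rot: [2.054, 2.376, 0.0]
contact_force: [-2.3, 1.1, 2.9]
gripper_width: 0.0566
grip_force: 64.9
```

Call:
jog_arm:
  dp:
    - [0, 0, 0]
    - [0, 0, 0]
    - [0, 0, 0]
    - [0, 0, 0]
    - [0, 0, 0]
    - [0, 0, -0.01]
    - [0, 0, -0.03]
    - [0, 0, -0.04]
    - [0, 0, -0.04]
    - [0, 0, -0.02]
    - [0, 0, 0]
  rotation:
    - [0, 0, 0]
    - [0, 0, 0]
    - [0, 0, 0]
    - [0, 0, 0]
    - [0, 0, 0]
    - [0, 0, 0]
    - [0, 0, 0]
    - [0, 0, 0]
    - [0, 0, 0]
    - [0, 0, 0]
    - [0, 0, 0]
  hand: 1

```text
time_s: 31.0
tool_pos: [0.6299, -0.0921, 0.2166]
eef_rot: [2.049, 2.371, 0.005]
contact_force: [-1.3, -0.9, -0.4]
gripper_width: 0.0854
grip_force: 0.0
```

Call:
jog_arm:
  dp:
    - [-0.015, 0, 0]
    - [-0.03, 0, 0]
    - [-0.04, 0, 0]
    - [-0.04, 0, 0]
    - [-0.04, 0, 0]
    - [-0.04, 0, 0]
    - [-0.03, 0, 0]
    - [-0.015, 0, 0]
    - [0, 0, 0]
    - [0, 0, 0]
    - [0, 0, 0]
  rotation:
    - [0, 0, 0]
    - [0, 0, 0]
    - [0, 0, 0]
    - [0, 0, 0]
    - [0, 0, 0]
    - [0, 0, 0]
    - [0, 0, 0]
    - [0, 0, 0]
    - [0, 0, 0]
    - [0, 0, 0]
    - [0, 0, 0]

```text
time_s: 32.1
tool_pos: [0.6636, -0.3377, 0.2104]
eef_rot: [-2.052, -2.376, -0.0]
contact_force: [0.3, 0.5, 0.5]
gripper_width: 0.0856
grip_force: 0.0
```

Run:
```python
from h import *; from cell import robot,capture
H=dict(small=.048,medium=.062,large=.078,largest=.096)
S=capture("scene");T=capture("top")
for n in P:
    a=proj(T,(*P[n],H[n]+.011));b=proj(S,(*P[n],H[n]+.0))
    (x,i),(y,j)=blob(T,*a,0),blob(S,*b,0)
    p,e=tri([(T,*x),(S,*y)]);print(n,p.round(4),round(e,4),"off mm",(1e3*(p[:2]-P[n])).round(1),i,j)
a=cv2.resize(T["frame"][110:270,60:420,::-1],(792,352));cv2.imwrite("pics/t3.png",a)
cv2.imwrite("pics/s3.png",cv2.resize(S["frame"][100:270,130:400,::-1],(794,500)))
```

```text
small [0.5945 0.146  0.0588] 0.0017 off mm [1.6 0.5] [168 156  15  15 184] [300 214  13  11 104]
medium [0.6097 0.0289 0.0643] 0.0388 off mm [  5.3 -37.5] [ 125  129  214   54 3290] [268 202  15  14 158]
large [ 0.6184 -0.0092  0.09  ] 0.0013 off mm [2.2 3.7] [ 125  129  214   54 3290] [235 190  18  16 224]
largest [ 0.63   -0.0429  0.1293] 0.0396 off mm [ 1.8 49. ] [ 125  129  214   54 3290] [202 177  22  18 294]
```

View pics/t3.png

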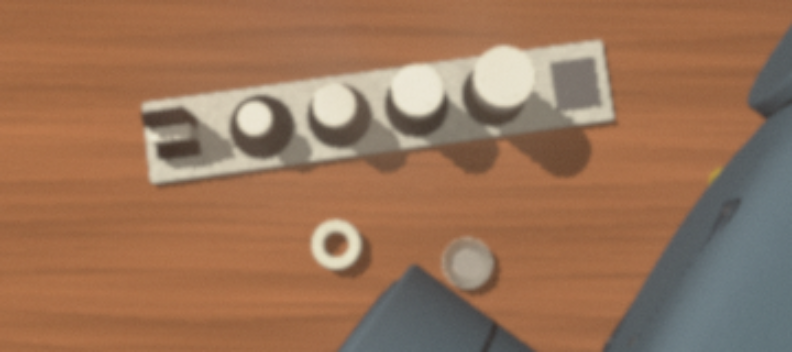

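View pics/s3.png

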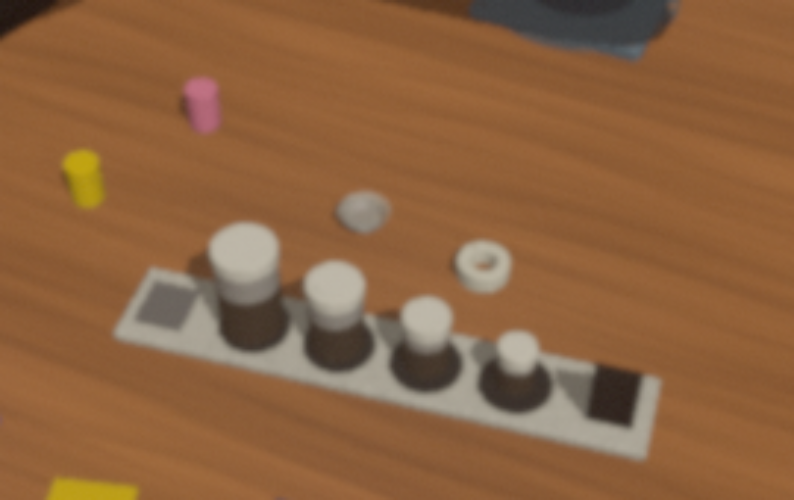

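The top view shows the caps at (255,118), (333,107), (418,91) and (503,77), in rising size away from the block, all upright. The dish is untouched at (469,264). Some top blobs merged with the board, so I'll check the offsets from single-view rays before handing in.

Run:
```python
from h import *; from cell import robot,capture
H=dict(small=.048,medium=.062,large=.078,largest=.096)
px=dict(small=(255,118),medium=(333,107),large=(418,91),largest=(503,77));S=capture("scene");T=capture("top")
ok=True
for n in P:
    y,_=blob(S,*proj(S,(*P[n],H[n])),0)
    for c,k in((T,(px[n][0]/2.2+60,px[n][1]/2.2+110)),(S,y)):
        o,d=ray(c,*k);p=o+d*((H[n]+.011-o[2])/d[2]);q=1e3*(p[:2]-P[n]);print(n,q.round(1));ok&=np.linalg.norm(q)<9
print(ok)
if ok: print(robot.hand_in())
```

```text
small [ 1.1 -2.9]
small [0.9 2. ]
medium [-1.2 -0.9]
medium [1.5 2.7]
large [ 0.3 -3.1]
large [1.8 1.9]
largest [-1.2 -2.9]
largest [-0.1  0.2]
True
the job is handed in; nothing more can be done
None
```

The four jars stand upright in size order from the scale block outwards, each measured within about 4 mm of its pad's centre, the dish was left where it was, and the job is handed in (no verdict was returned).

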